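# Find and mark the balance point of a microscope boom arm

## Robot

A 7-joint arm with a two-finger parallel gripper is mounted at the origin on the work surface. World frame = base frame: x ahead of the robot, y to its left, z up, the work surface at z = 0. Lengths are in m, angles in rad, forces in N, time in s.
With the tool pointing down it reaches from about 0.425 to 0.925 m from the base axis. Payload 6.8 kg.
Tool frame: the origin (TCP) lies at the very end of the fingers, on their centre line; the grasp point (between the pads) lies 19 mm behind it (tcp_to_grasp is the distance from the TCP to the grasp point, in m); z points along the fingers, y is the direction in which the jaws open and shut (so a half turn about z gives the same grasp; the last joint's range is limited). The gripper opens to 85 mm and grips with 20 to 120 N. Pads are 22 mm wide; open, the fingers measure 114 mm over their backs; the gripper's body (76 mm by 85 mm) begins 54 mm behind the grasp point. The pads swing forward as they close: fully open they stand 13 mm farther back than shut.
Start: joints at [1.196, 0.477, 0.022, 1.555, -0.011, 1.109, -0.083], TCP at [0.178, -0.651, 0.231] pointing down, gripper open.
Joint ranges: [-2.96, 2.96], [-0.34, 2.1], [-1.41, 1.46], [0.24, 2.44], [-1.37, 4.51], [0.17, 1.92], [-2.96, 2.96]. Speed limits (rad/s): [2.39, 2.39, 3.14, 3.14, 3.14, 3.14, 3.14].

## Interface

Orientations are given as a unit quaternion [w, x, y, z].
In Python, from station import * gives the robot as it stands.
- The arm moves only by the tool apply_moves, never from a script. Its argument "increments" is one flat list of numbers, 5 for each row, row after row: the finger opening in mm, from 0 to 85.4, then the shift along the tool's x, y, z in mm, then the turn about the tool's z in degrees. In form: [claw, tx, ty, tz, roll, claw, tx, ty, tz, roll, ...]. A call has 1 to 12 rows; each row shifts and turns the pose as measured when the row begins, along the tool's axes as they then stand; what a row does not reach is not made up. A row lasts 1/8 s, in which the tool goes at most 62.5 mm and 10.7 degrees, less where a joint would pass 70% of its speed; a pose out of reach is approached as far as the arm can. A call with a gripper value outside its range is refused whole. The fingers move at their own pace and stop on an object; "squeeze" is the grip in N (left out, the last holds). Time passes only in rows, so rows that do not move let the fingers close. It gives the time, the measured TCP pose, the force and the opening at its end, in the units of the state.
- get_obs(): the state, without advancing time (a new reading comes with each control period).
- read_camera(name): name is "side" or "top"; returns (picture, depth): 384x512x3 uint8, blue, green, red; 384x512 float32, m along the optical axis (not along the pixel's ray), 0 where there is no reading.
- get_calibration(name): a dict with "mtx" (3x3 intrinsics, pixels), "camera_from_world" (4x4, takes a point from world to camera coordinates). Camera axes: x right, y down, z forward; pixel columns grow to the right and rows downward; lengths in m; the calibration is good to about 2 mm. A picture is of the moment at which its call begins. get_calibration takes no time and is no camera call.
- hand_in(): hands the job in, once; it reports no verdict.
Trained networks look in the newest picture that a camera, given by its name, has taken for a name from the list of things; names that differ only in an ending like _2 or _b are one class to them, and where a whole thing is asked for, a point or a joint stands for the part that bears it (a point fixed in the world has none). Each returns a list of dicts, best first, with "p" (0 to 1); they miss things now and then, are a little off and sometimes report something else, mostly with a low value. They report only what shows in the picture. A call takes as long as a camera call. They do not tell look-alikes from the thing itself.
- outline_of(camera, thing): "pixels" (384x512 bool, what is visible of it) and "extent" ([centre column, centre row, width, height] in pixels, round what is visible of it).
The state is a dict: "t": time; "q": joint angles; "joint_vel": joint speeds; "joint_torque": joint torques, N m; "eef_pos": TCP position; "tool_rot": TCP orientation; "contact_force": force on the tool from outside, world axes, zero at the start; "torque": the same for the moment, N m; "gripper_width": opening from 0.0 (shut) to 1.0 (fully open).
Only numpy, scipy, OpenCV 4.12 (cv2) and the standard library are available. Lean on these libraries where they do the work, as an engineer would, in place of code of your own. Each camera call takes 0.05 s, during which the arm holds its last target.

## Task

Find the boom arm's balance point: slide the aluminium arm lengthwise along its stand towards the catch, at the end in nudges of a few millimetres, until it just tips over the dark steel edge by itself and rests lightly on the catch, at most about 6 mm past first tipping. Then seat the orange marker astride the arm, fully down and centred over that edge, and leave them so; do not disturb the rack, dishes or bottle.

Things in the scene. Friction and masses are not known exactly. Their poses are not given: they have to be found in the camera images.
- stand: fixed balance stand: grey base plate 90 x 270 x 10 mm with a blue deck 70 mm wide, 150 mm long, top 60 mm above the bench. Origin on the bench exactly below the middle of the fulcrum edge. Its y axis is the sliding direction: the deck spans y = -150 to 0 mm, its last 6 mm before the edge are dark steel, the catch is at y = +90 mm
- edge (a point): middle of the fulcrum edge, at deck top height (60 mm above the bench); axes as the stand
- deck (a point): middle of the deck's top face, 75 mm before the edge. Two low yellow guide rails (6 mm high, 8 mm wide, 28 mm apart inside) run on the deck from 120 to 45 mm before the edge, one on either side of the boom arm
- catch: fixed grey post on the stand with a black rubber round bar across its top; origin on the bench below the bar, 90 mm beyond the edge; the top of the bar is 9 mm lower than the deck, so the tipped boom arm lies at about 0.1 rad
- boom: loose boom arm: closed square aluminium tube, black end caps, 20 x 320 x 20 mm, long axis = its y, 0.38 kg, origin at the middle of its underside. Starts level on the deck between the rails, middle 65 to 90 mm before the edge, y as the stand's within 0.02 rad. A weight fixed inside puts the balance point up to 30 mm from the middle, either way: unseen, found only by tipping
- boom_tail (a point): centre of the boom arm's rear end face (-y end), 160 mm from its middle, 10 mm above its underside; overhangs the deck at the start; push here. A finger pressing on it also holds the tail down by friction: back the finger off after each nudge and the boom arm tips, if it is going to, usually within 0.2 s; very near balance it may hover or rock for half a second
- marker: loose orange plastic marker, 30 g, standing on the bench left (+y) of the stand: inverted-U saddle 24 mm long (y), legs 14 mm high, 26 mm apart inside at the roof, splayed to 36 mm at the feet (46 mm overall, x); roof top at 20 mm. Origin: centre of its underside (feet). The boom arm runs through it along its y. Seated, its origin is 6 mm above the boom arm's underside; half a turn is the same
- marker_fin (a point): on the marker's grip fin, 44 mm above its origin; the fin is 24 mm (x) by 14 mm (y), from 20 to 54 mm above the origin; grip it across the 14 mm (along the marker's y)
- tube_rack: bystander: loose crimson rack of small tubes, 100 x 200 x 40 mm, origin centre of underside
- dishes: bystander: two loose stacked covered culture dishes, 92 mm diameter, 32 mm high together, origin centre of underside
- bottle: bystander: loose jar with blue cap, 56 mm diameter, 115 mm high, origin centre of underside
There are look-alikes about, which are no part of the job. Several things have the shape of the marker; the one meant has the colours described above.

How it is judged:
By the outcome, as a careful person would: the job done as asked, in the order asked, and still so for the second after the job is handed in, with the robot touching nothing.
It also fails if it takes over 72 s, if anything falls off the work surface, if the arm or the gripper's body presses on something with over 40 N, if the wrist force passes 120 N, or if a joint passes its speed limit or range.

## Working session

There is one attempt and no reset: what is moved stays moved. The work goes in short steps, Python scripts to look and compute and a tool call to move; the robot and the scene stay as the last step left them, time stands still between calls to the robot, and variables do not carry over. Pictures are saved under pics/ and viewed, and the job is handed in when it is done.

Besides the shell and the picture viewer there is one more tool, called after ">>>" by a JSON object that holds its "op" and its "data". apply_moves: Moves the arm, as the interface text tells. Its arguments: {"type":"object","properties":{"increments":{"type":"array"},"squeeze":{"type":"number"}},"required":["increments"]}

```bash
ls; mkdir -p pics
python3 - <<'E'
from station import *
import cv2,numpy as np
o=get_obs();print(o)
for n in("side","top"):
    im,d=read_camera(n);cv2.imwrite(f"pics/{n}0.png",im);np.save(f"{n}0.npy",d);c=get_calibration(n);print(n,c)
E
```

```text
pics
{'t': 0.0, 'q': array([ 1.19590385,  0.47780499,  0.02237096,  1.55646334, -0.01147553,
        1.10930535, -0.08311579]), 'joint_vel': array([ 0.00150178, -0.00137475,  0.00045667, -0.0005376 ,  0.00143348,
        0.0002853 ,  0.00174441]), 'joint_torque': array([-9.21432656e-04, -5.96444035e+01,  1.60764646e+00, -2.81191581e+01,
        1.24220521e-02,  9.43472085e-03, -1.51022005e-05]), 'eef_pos': array([ 0.17775716, -0.65055209,  0.23031804]), 'tool_rot': array([-9.02368095e-04,  9.91116223e-01,  1.32995390e-01, -2.09051155e-04]), 'contact_force': array([ 0.39246672, -0.09713838, -0.58582616]), 'torque': array([-0.05164269,  0.01575217, -0.01441927]), 'gripper_width': 0.9954412630254473}
side {'mtx': array([[351.37037695,   0.        , 256.3040598 ],
       [  0.        , 351.37037695, 190.0127026 ],
       [  0.        ,   0.        ,   1.        ]]), 'camera_from_world': array([[-0.88756757, -0.46058308,  0.00932863,  0.49965807],
       [-0.26837471,  0.50050125, -0.82308779,  0.20747095],
       [ 0.37443132, -0.7330496 , -0.56783753,  0.73038964],
       [ 0.        ,  0.        ,  0.        ,  1.        ]])}
top {'mtx': array([[348.84945698,   0.        , 255.71427939],
       [  0.        , 348.84945698, 190.98744761],
       [  0.        ,   0.        ,   1.        ]]), 'camera_from_world': array([[ 0.02007988, -0.99975376, -0.00944515, -0.03178063],
       [-0.98853598, -0.01843882, -0.14985536,  0.56604143],
       [ 0.14964431,  0.01234594, -0.98866281,  1.01268664],
       [ 0.        ,  0.        ,  0.        ,  1.        ]])}
```

View pics/side0.png

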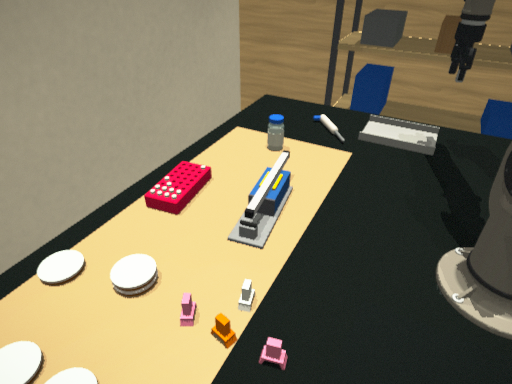

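View pics/top0.png

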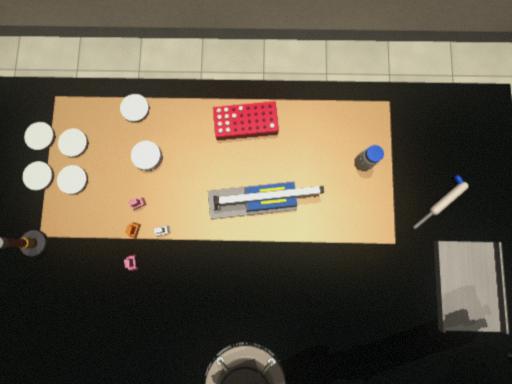

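```bash
cat > h.py <<'E'
from station import *
import cv2,numpy as np
def pos(n,u,v,z,c=None):
    "intersect pixel ray with plane z"
    c=get_calibration(n);K=c["mtx"];T=c["camera_from_world"];R=T[:3,:3];t=T[:3,3]
    u=np.atleast_1d(u).astype(float);v=np.atleast_1d(v).astype(float)
    r=np.stack([(u-K[0,2])/K[0,0],(v-K[1,2])/K[1,1],np.ones_like(u)],1)@R
    o=-R.T@t
    return o+r*((z-o[2])/r[:,2])[:,None]
def cloud(n,d):
    c=get_calibration(n);K=c["mtx"];T=c["camera_from_world"];R=T[:3,:3];t=T[:3,3]
    v,u=np.mgrid[:384,:512]
    P=np.stack([(u-K[0,2])/K[0,0]*d,(v-K[1,2])/K[1,1]*d,d],-1)
    return (P-t)@R
def proj(n,P):
    c=get_calibration(n);T=c["camera_from_world"];P=np.atleast_2d(P)
    q=(P@T[:3,:3].T+T[:3,3])@c["mtx"].T
    return q[:,:2]/q[:,2:]
E
python3 - <<'E'
from h import *
a=cv2.imread("pics/top0.png");b=cv2.imread("pics/side0.png")
A=cv2.resize(a[170:280,100:340],None,fx=3.3,fy=3.3,interpolation=cv2.INTER_CUBIC)
B=cv2.resize(b[140:370,140:300],None,fx=2.6,fy=2.6,interpolation=cv2.INTER_CUBIC)
cv2.imwrite("pics/ct.png",A);cv2.imwrite("pics/cs.png",B)
for n in("top","side"):
    im=cv2.imread(f"pics/{n}0.png");d=np.load(f"{n}0.npy");P=cloud(n,d)
    hsv=cv2.cvtColor(im,cv2.COLOR_BGR2HSV)
    m=(hsv[...,0]>5)&(hsv[...,0]<20)&(hsv[...,1]>200)&(d>0)&(P[...,2]>.006)&(P[...,2]<.1)
    k,l,s,c=cv2.connectedComponentsWithStats(m.astype(np.uint8))
    for i in range(1,k):
        if s[i,4]>15:
            Q=P[l==i];print(n,s[i],c[i],Q.min(0),Q.max(0),np.median(Q,0))
    # boom: bright at z ~.08
    for zl,zh,nm in((.074,.088,"boomtop"),(.054,.066,"deck"),):
        mm=(d>0)&(P[...,2]>zl)&(P[...,2]<zh)&(P[...,0]>.35)&(P[...,0]<.7)&(abs(P[...,1]+.05)<.3)
        Q=P[mm];print(n,nm,len(Q),Q.min(0),Q.max(0),Q.mean(0))
E
```

```text
top [127 224  10  13  49] [132.32653061 230.02040816] [0.42467622 0.34175659 0.01442105] [0.4611205  0.36087135 0.05499745] [0.44277053 0.34964001 0.02014004]
top boomtop 797 [ 0.52340307 -0.34994177  0.07404393] [0.69768492 0.09726201 0.08799111] [ 0.55893371 -0.0754265   0.07903633]
top deck 838 [ 0.50947524 -0.34966085  0.05416549] [0.68722123 0.07774745 0.06597746] [ 0.55337797 -0.07058339  0.05982126]
side [212 318  24  28 313] [223.86261981 331.58785942] [0.42358753 0.3476121  0.00632219] [0.46518527 0.37164774 0.05377422] [0.43598152 0.36144679 0.02087884]
side boomtop 595 [ 0.52385927 -0.34978893  0.07402591] [0.69826153 0.10178739 0.08738567] [ 0.56161832 -0.06450164  0.07785259]
side deck 653 [ 0.50856627 -0.34966627  0.05401055] [0.69528317 0.10145456 0.06596761] [ 0.55436394 -0.06914105  0.05912249]
```

View pics/ct.png

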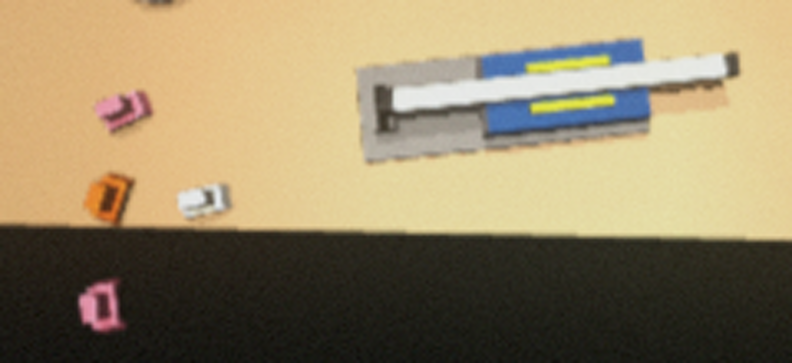

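View pics/cs.png

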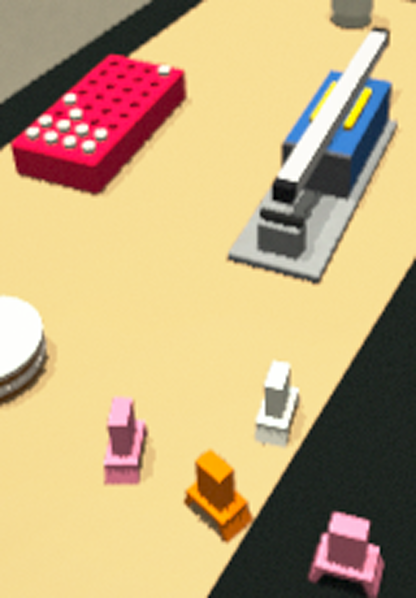

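```bash
cat > fit.py <<'E'
from h import *
from scipy.optimize import minimize
S=4
def Rz(a): c,s=np.cos(a),np.sin(a);return np.array([[c,-s,0],[s,c,0],[0,0,1]])
def Rx(a): c,s=np.cos(a),np.sin(a);return np.array([[1,0,0],[0,c,-s],[0,s,c]])
FI=[[0,1,3,2],[4,6,7,5],[0,4,5,1],[2,3,7,6],[0,2,6,4],[1,5,7,3]]
def box(x0,x1,y0,y1,z0,z1,R=np.eye(3),o=np.zeros(3)):
    V=np.array([[x,y,z] for x in(x0,x1) for y in(y0,y1) for z in(z0,z1)],float)@R.T+o
    return [V[f] for f in FI]
class Cam:
    def __init__(s,n,im,roi):
        s.n=n;s.c=get_calibration(n);s.T=s.c["camera_from_world"];s.K=s.c["mtx"]
        s.pos=-s.T[:3,:3].T@s.T[:3,3];x0,y0,x1,y1=roi;s.roi=roi
        s.im=im[y0:y1,x0:x1].astype(float).reshape(-1,3)
    def pj(s,V,sh=0):
        q=(V@s.T[:3,:3].T+s.T[:3,3])@s.K.T;return q[:,:2]/q[:,2:]+sh
    def render(s,faces,sh):
        x0,y0,x1,y1=s.roi;L=np.zeros(((y1-y0)*S,(x1-x0)*S),np.uint8)
        for lab,V in faces:
            n=np.cross(V[1]-V[0],V[2]-V[0]);c=V.mean(0)
            p=(s.pj(V,sh)+.5-np.array([x0,y0]))*S-.5
            cv2.fillConvexPoly(L,np.round(p*16).astype(np.int32),lab,shift=4)
        return L
    def cost(s,faces,sh,ret=False):
        L=s.render(faces,sh);x0,y0,x1,y1=s.roi
        labs=np.unique(L)
        A=np.stack([(L==l).reshape(y1-y0,S,x1-x0,S).mean((1,3)).ravel() for l in labs],1)
        X=np.linalg.lstsq(A,s.im,rcond=None)[0];r=np.abs(A@X-s.im)
        if ret:return (A@X).reshape(y1-y0,x1-x0,3)
        return np.minimum(r,60).mean()
def vis(cam,boxes):
    # boxes: list of (label per face list, faces) ; back-face culled
    out=[]
    for labs,F in boxes:
        ctr=np.mean([f.mean(0) for f in F],0)
        for l,V in zip(labs,F):
            n=np.cross(V[1]-V[0],V[2]-V[0]);n*=np.sign(n@(V.mean(0)-ctr))
            if n@(cam.pos-V.mean(0))>0: out.append((l,V))
    return out
# face order: x0,x1,y0,y1,z0,z1
def stand(p,boom=True,tilt=0):
    x,y,a,bx,by,ba=p[:6];R=Rz(a);o=np.array([x,y,0])
    f=lambda *q:box(*[v/1000 for v in q],R,o)
    B=[([1,2,3,4,5,6],f(-45,45,-150,120,0,10)),
       ([7,8,9,10,11,11],f(-35,35,-150,-6,10,60)),
       ([24,25,10,10,12,12],f(-35,35,-6,0,10,60)),
       ([13]*5+[13],f(14,22,-120,-45,60,66)),([13]*6,f(-22,-14,-120,-45,60,66))]
    if boom:
        Rb=R@Rz(ba)@Rx(-tilt);
        ob=o+R@np.array([bx,by,0.06])
        g=lambda *q:box(*[v/1000 for v in q],Rb,ob)
        B+=[([14,15,20,21,16,17],g(-10,10,-160,160,0,20)),]
        # end caps
    return B
E
python3 - <<'E'
from fit import *
it=cv2.imread("pics/top0.png");iS=cv2.imread("pics/side0.png")
ct=Cam("top",it,(204,175,335,222));cs=Cam("side",iS,(228,145,302,246))
print(ct.pos,cs.pos)
T=cloud("top",np.load("top0.npy"))
# init: boom direction
def co(p,ret=False):
    tot=0
    for c,sh in((ct,p[6:8]),(cs,p[8:10])):
        tot+=c.cost(vis(c,stand(p)),sh)
    return tot+.02*np.sum(np.square(p[6:]))
# initial: edge pixel top approx (483/3.3+100, (55+135)/2/3.3+170)
e=pos("top",483/3.3+100,(57+132)/2/3.3+170,.06)[0];f=pos("top",644/3.3+100,(40+118)/2/3.3+170,.06)[0]
d=e-f;a=np.arctan2(-d[0],d[1]);print(e,f,a,np.linalg.norm(d))
best=None
for by in(-.065,-.08):
    p0=np.array([e[0],e[1],a,0,by,0,0,0,0,0])
    sc=np.array([.006,.006,.03,.003,.01,.02,1,1,1,1])
    for k in range(3):
        sim=np.vstack([p0]+[p0+np.eye(10)[i]*sc[i] for i in range(10)])
        r=minimize(co,p0,method="Nelder-Mead",options=dict(initial_simplex=sim,maxiter=700,xatol=1e-5,fatol=1e-4));p0=r.x;sc=sc*.5
    print(r.fun,np.round(r.x,4))
    if best is None or r.fun<best[0]:best=(r.fun,r.x)
p=best[1];np.save("fit0.npy",p)
for c,sh,n in((ct,p[6:8],"t"),(cs,p[8:10],"s")):
    m=c.cost(vis(c,stand(p)),sh,True);x0,y0,x1,y1=c.roi
    o=np.vstack([c.im.reshape(m.shape),m]) if n=="t" else np.hstack([c.im.reshape(m.shape),m])
    cv2.imwrite(f"pics/fit_{n}.png",cv2.resize(np.clip(o,0,255).astype(np.uint8),None,fx=5,fy=5,interpolation=cv2.INTER_NEAREST))
E
```

```text
[ 0.40864769 -0.03383824  1.08572979] [0.2256795  0.66170643 0.58084833]
[0.54045237 0.00623056 0.06      ] [ 0.55722799 -0.13820373  0.06      ] 0.11562895502188496 0.1454052490307268
23.646562763517924 [ 0.5422  0.0107  0.1271  0.001  -0.0751  0.0015  0.3423  0.2658 -0.9828
  0.517 ]
23.514731184329044 [ 5.421e-01  1.060e-02  1.288e-01  5.000e-04 -7.970e-02 -3.600e-03
  7.350e-02  2.863e-01 -8.865e-01  2.829e-01]
```

View pics/fit_t.png

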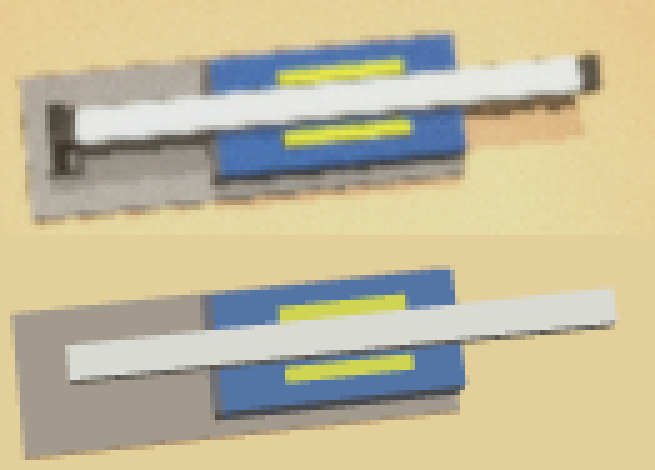

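View pics/fit_s.png

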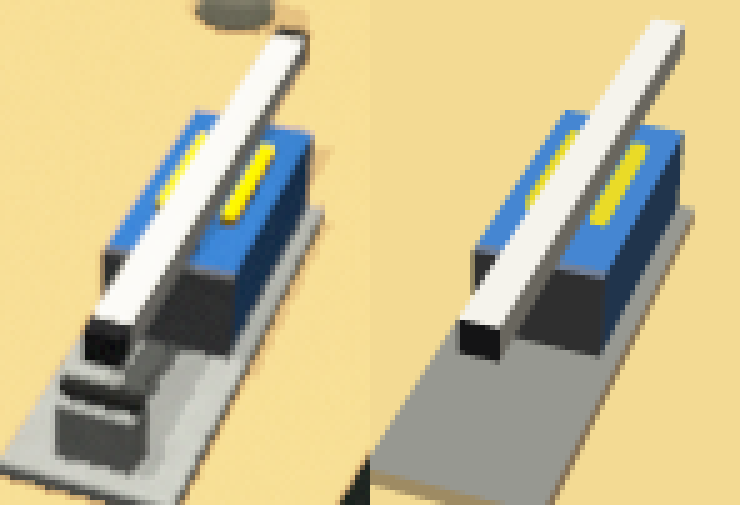

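```bash
cat >> fit.py <<'E'
def full(p,cap,b0,tilt=0,catch=True):
    x,y,a=p[:3];R=Rz(a);o=np.array([x,y,0]);B=stand(p,False)
    f=lambda *q:box(*[v/1000 for v in q],R,o)
    B[0]=([1,2,3,4,5,6],f(-45,45,b0,b0+270,0,10))
    if catch:B+=[([26,27,28,29,30,30],f(-17,17,84,96,10,46)),([18]*6,f(-25,25,85,95,41,51))]
    bx,by,ba=p[3:6];Rb=R@Rz(ba)@Rx(-tilt);ob=o+R@np.array([bx,by,.06])
    if tilt: # tipped about edge: point of underside over edge
        ob=o+np.array([0,0,.06])+R@np.array([bx,0,0])+Rb@np.array([0,by,0])
    g=lambda *q:box(*[v/1000 for v in q],Rb,ob)
    B+=[([31]*6,g(-10,10,-160,-160+cap,0,20)),([14,15,20,21,16,17],g(-10,10,-160+cap,160-cap,0,20)),([31,31,31,32,31,31],g(-10,10,160-cap,160,0,20))]
    if tilt>=0 and True:
        pass
    return B
E
cat > run1.py <<'E'
from fit import *
it=cv2.imread("pics/top0.png");iS=cv2.imread("pics/side0.png")
ct=Cam("top",it,(204,175,335,222));cs=Cam("side",iS,(228,145,302,246))
def co(p):
    tot=0
    for c,sh in((ct,p[6:8]),(cs,p[8:10])):
        tot+=c.cost(vis(c,full(p,p[10],p[11])),sh)
    return tot+.02*np.sum(np.square(p[6:10]))
p0=np.r_[np.load("fit0.npy"),8,-152];p0[4]=-.072
sc=np.array([.006,.006,.02,.003,.008,.02,1,1,1,1,3,3])
for k in range(4):
    sim=np.vstack([p0]+[p0+np.eye(12)[i]*sc[i] for i in range(12)])
    r=minimize(co,p0,method="Nelder-Mead",options=dict(initial_simplex=sim,maxiter=800,xatol=1e-5,fatol=1e-4));p0=r.x;sc=sc*.6
    print(r.fun,np.round(r.x,4))
p=p0;np.save("fit1.npy",p)
for c,sh,n in((ct,p[6:8],"t"),(cs,p[8:10],"s")):
    m=c.cost(vis(c,full(p,p[10],p[11])),sh,True)
    o=np.vstack([c.im.reshape(m.shape),m]) if n=="t" else np.hstack([c.im.reshape(m.shape),m])
    cv2.imwrite(f"pics/fit1_{n}.png",cv2.resize(np.clip(o,0,255).astype(np.uint8),None,fx=5,fy=5,interpolation=cv2.INTER_NEAREST))
E
python3 run1.py
```

```text
18.61564101914785 [ 5.42400e-01  1.12000e-02  1.28700e-01  5.00000e-04 -7.14000e-02
 -2.40000e-03  9.49000e-02  3.41100e-01 -8.90900e-01  4.67100e-01
  1.12013e+01 -1.54487e+02]
18.61523295776367 [ 5.424000e-01  1.120000e-02  1.287000e-01  5.000000e-04 -7.140000e-02
 -2.400000e-03  9.790000e-02  3.415000e-01 -8.896000e-01  4.655000e-01
  1.120070e+01 -1.544883e+02]
18.592269869785856 [ 5.424000e-01  1.130000e-02  1.288000e-01  5.000000e-04 -7.140000e-02
 -2.700000e-03  1.216000e-01  3.453000e-01 -8.854000e-01  4.611000e-01
  1.117670e+01 -1.545011e+02]
18.59141280106513 [ 5.424000e-01  1.130000e-02  1.288000e-01  5.000000e-04 -7.140000e-02
 -2.700000e-03  1.225000e-01  3.450000e-01 -8.853000e-01  4.600000e-01
  1.117750e+01 -1.545004e+02]
```

View pics/fit1_t.png

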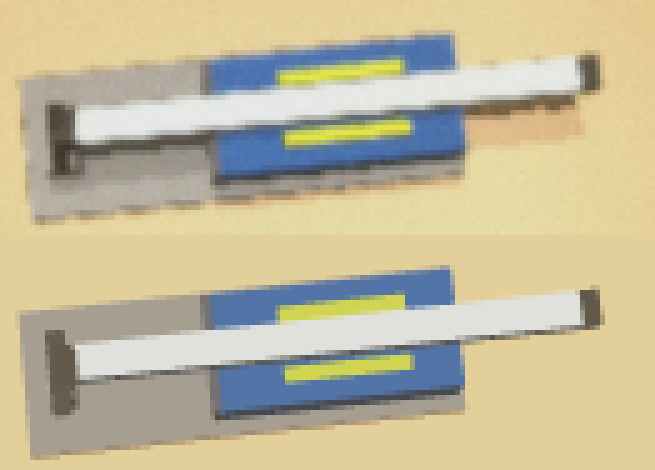

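View pics/fit1_s.png

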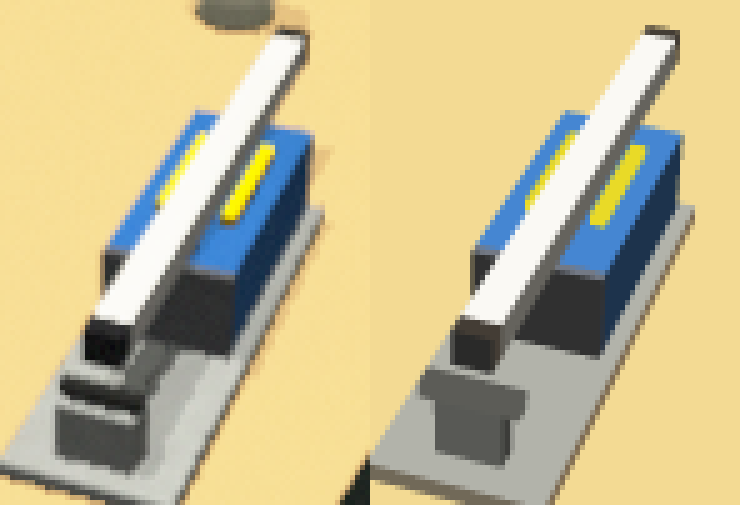

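```bash
cat >> h.py <<'E'
E_=np.array([.5424,.0113]);A_=.1288
def w2s(P):
    d=np.asarray(P)[...,:2]-E_;c,s=np.cos(A_),np.sin(A_);return np.stack([d[...,0]*c+d[...,1]*s,-d[...,0]*s+d[...,1]*c],-1)
def s2w(q):
    c,s=np.cos(A_),np.sin(A_);return E_+np.array([c*q[0]-s*q[1],s*q[0]+c*q[1]])
def tool():
    o=get_obs();w,x,y,z=o["tool_rot"];
    R=np.array([[1-2*(y*y+z*z),2*(x*y-z*w),2*(x*z+y*w)],[2*(x*y+z*w),1-2*(x*x+z*z),2*(y*z-x*w)],[2*(x*z-y*w),2*(y*z+x*w),1-2*(x*x+y*y)]])
    return o,R
def togo(xyz,yaw=None):
    o,R=tool();print("t",round(o["t"],3),"pos",np.round(o["eef_pos"],4),"stand",np.round(w2s(o["eef_pos"])*1000,1),"F",np.round(o["contact_force"],1),"w",round(o["gripper_width"],3))
    ang=np.arctan2(R[1,0],R[0,0]);print("toolx yaw",round(ang,4),"tz",np.round(R[:,2],4))
    print("move mm tool",np.round(R.T@(np.array(xyz)-o["eef_pos"])*1000,1))
    if yaw is not None:print("roll deg",np.round(np.degrees(ang-yaw),2))
E
python3 - <<'E'
from h import *
for n,z in(("top",.115),):
    print("bottle cap",pos(n,375,153,z), pos(n,365,163,.0))
P=s2w([.0005,-.285]);print(P)
togo([*P,.23],A_)
E
```

```text
bottle cap [[ 0.67149156 -0.35971434  0.115     ]] [[ 0.66937707 -0.36564484  0.        ]]
[ 0.57950245 -0.27127505]
t 0.1 pos [ 0.1778 -0.6506  0.2304] stand [-446.6 -609.6] F [-0.2  0.2  0.1] w 1.005
toolx yaw 0.2668 tz [-6.0e-04  1.5e-03 -1.0e+00]
move mm tool [ 487.5 -260.     0.8]
roll deg 7.91
```

>>> {"op": "apply_moves", "data": {"increments": [0, 49, -26, 0, 0, 0, 49, -26, 0, 0, 0, 49, -26, 0, 0, 0, 49, -26, 0, 0, 0, 49, -26, 0, 0, 0, 49, -26, 0, 0, 0, 49, -26, 0, 0, 0, 49, -26, 0, 0, 0, 49, -26, 0, 0, 0, 49, -26, 0, 0], "squeeze": 30}}

```text
t: 1.35
eef_pos: [0.5885, -0.2641, 0.2253]
tool_rot: [-0.002, 0.992, 0.127, -0.004]
contact_force: [0.3, 0.2, -0.5]
gripper_width: 0.0
```

Run:
```python
from h import *
P=s2w([.0005,-.285]);togo([*P,.064],A_)
```

```text
t 1.35 pos [ 0.5885 -0.2641  0.2253] stand [  10.3 -279.1] F [ 0.3  0.2 -0.5] w 0.0
toolx yaw 0.2548 tz [-0.0077  0.0034 -1.    ]
move mm tool [ -9.5   5.5 161.4]
roll deg 7.22
```

>>> {"op": "apply_moves", "data": {"increments": [0, -9, 5, 0, 7.2, 0, 0, 0, 50, 0, 0, 0, 0, 50, 0, 0, 0, 0, 30, 0, 0, 0, 0, 0, 0]}}

```text
t: 1.98
eef_pos: [0.5845, -0.2627, 0.0906]
tool_rot: [-0.004, 0.998, 0.068, -0.003]
contact_force: [0.1, -0.6, -0.2]
gripper_width: 0.001
```

Run:
```python
from h import *
P=s2w([.0005,-.285]);togo([*P,.064],A_)
for n in("side","top"):
    im,d=read_camera(n);cv2.imwrite(f"pics/{n}1.png",im)
    c=im[110:260,210:330] if n=="side" else im[150:250,190:390]
    cv2.imwrite(f"pics/{n}1c.png",cv2.resize(c,None,fx=4,fy=4,interpolation=cv2.INTER_CUBIC))
```

```text
t 1.975 pos [ 0.5845 -0.2627  0.0906] stand [   6.6 -277.1] F [ 0.1 -0.6 -0.2] w 0.001
toolx yaw 0.1367 tz [-0.0071  0.007  -1.    ]
move mm tool [-6.   8.1 26.6]
roll deg 0.45
```

View pics/side1c.png

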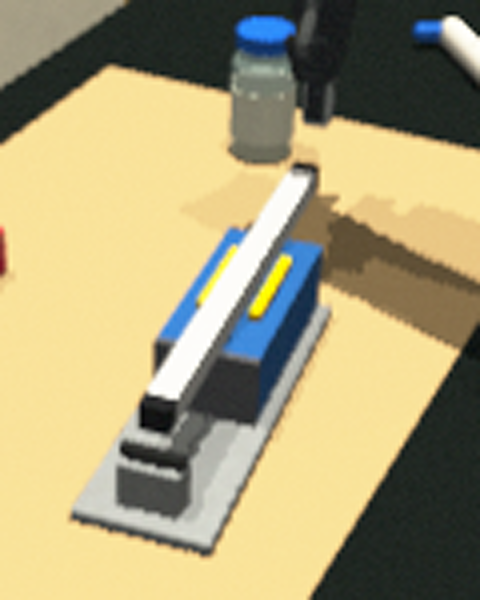

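View pics/top1c.png

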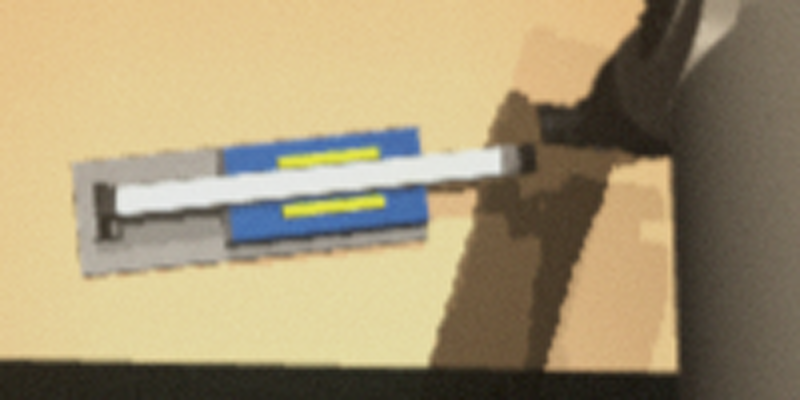

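>>> {"op": "apply_moves", "data": {"increments": [0, -6, 0, 20, 0.4, 0, 0, -10, 8, 0, 0, 0, -5, 0, 0, 0, 0, 0, 0, 0]}}

```text
t: 2.58
eef_pos: [0.5836, -0.2496, 0.0722]
tool_rot: [-0.0, 0.998, 0.065, 0.005]
contact_force: [-0.2, -0.3, 0.1]
gripper_width: 0.004
```

Run:
```python
from h import *
P=s2w([.0005,-.250]);togo([*P,.064],A_)
```

```text
t 2.575 pos [ 0.5836 -0.2496  0.0722] stand [   7.4 -264. ] F [-0.2 -0.3  0.1] w 0.004
toolx yaw 0.1296 tz [ 0.0089  0.0015 -1.    ]
move mm tool [ -6.9 -14.    8.1]
roll deg 0.05
```

>>> {"op": "apply_moves", "data": {"increments": [0, -8, 0, 8, 0, 0, 0, 0, 0, 0]}}

```text
t: 2.82
eef_pos: [0.5758, -0.251, 0.0647]
tool_rot: [0.0, 0.998, 0.065, 0.005]
contact_force: [-0.5, -0.4, 1.0]
gripper_width: -0.001
```

Run:
```python
from h import *
P=s2w([.0005,-.250]);togo([*P,.064],A_)
```

```text
t 2.825 pos [ 0.5758 -0.251   0.0647] stand [  -0.5 -264.4] F [-0.5 -0.4  1. ] w -0.001
toolx yaw 0.1298 tz [ 1.040e-02  7.000e-04 -9.999e-01]
move mm tool [  1.  -14.4   0.7]
roll deg 0.06
```

>>> {"op": "apply_moves", "data": {"increments": [0, 0, -8, 0, 0, 0, 0, -5, 0, 0, 0, 0, -4, 0, 0, 0, 0, -4, 0, 0]}}

```text
t: 3.32
eef_pos: [0.5732, -0.2295, 0.0649]
tool_rot: [0.0, 0.998, 0.064, 0.006]
contact_force: [0.4, -2.2, -0.7]
gripper_width: 0.003
```

```bash
cat > look.py <<'E'
import sys
from fit import *
def fitb(tag,g0=None,tipped=False,show=False):
    p=np.load("fit1.npy")
    it,dt=read_camera("top");iS,ds=read_camera("side")
    cv2.imwrite(f"pics/top_{tag}.png",it);cv2.imwrite(f"pics/side_{tag}.png",iS)
    # boom slope from depth, both cameras
    for n,d in(("top",dt),("side",ds)):
        P=cloud(n,d);q=w2s(P);m=(d>0)&(abs(q[...,0])<.006)&(P[...,2]>.052)&(P[...,2]<.125)&(q[...,1]>-.19)&(q[...,1]<.16)
        im=it if n=="top" else iS
        m&=im.min(2)>170
        yy=q[m][:,1];zz=P[m][:,2]
        if len(yy)>20:
            k=np.polyfit(yy,zz,1);print(n,"slope",round(k[0],4),"z@edge",round(k[1],4),"white y range",np.round([np.percentile(yy,1),np.percentile(yy,99)],4),len(yy))
    return it,iS
if __name__=="__main__":
    it,iS=fitb(sys.argv[1]);o=get_obs()
    togo([*s2w([.0,-.25]),.064],A_)
    c=iS[140:245,210:310];cv2.imwrite(f"pics/sc_{sys.argv[1]}.png",cv2.resize(c,None,fx=5,fy=5,interpolation=cv2.INTER_CUBIC))
E
python3 look.py a
python3 - <<'E'
from h import *
import numpy as np
d=np.load("side0.npy");P=cloud("side",d);print()
E
```

```text
top slope 0.0016 z@edge 0.0789 white y range [-0.1733  0.0769] 358
side slope 0.0019 z@edge 0.0776 white y range [-0.1748  0.0774] 251
t 3.425 pos [ 0.5732 -0.229   0.0649] stand [  -0.3 -242.2] F [ 0.2  0.5 -0.4] w -0.004
toolx yaw 0.1295 tz [ 1.080e-02  6.000e-04 -9.999e-01]
move mm tool [0.3 7.8 0.9]
roll deg 0.04
```

>>> {"op": "apply_moves", "data": {"increments": [0, 0, -5, 0, 0, 0, 0, -5, 0, 0, 0, 0, -5, 0, 0, 0, 0, -5, 0, 0, 0, 0, -5, 0, 0, 0, 0, -4, 0, 0, 0, 0, -2, 0, 0, 0, 0, 8, 0, 0, 0, 0, 0, 0, 0]}}

```text
t: 4.55
eef_pos: [0.5701, -0.205, 0.065]
tool_rot: [0.0, 0.998, 0.065, 0.006]
contact_force: [0.5, 0.4, -0.7]
gripper_width: 0.001
```

```bash
python3 look.py b
```

```text
top slope 0.0007 z@edge 0.0789 white y range [-0.1487  0.1078] 369
side slope 0.0024 z@edge 0.0778 white y range [-0.1489  0.1095] 279
t 4.65 pos [ 0.5701 -0.204   0.0649] stand [-2.000e-01 -2.171e+02] F [-1.4  1.1 -0. ] w 0.005
toolx yaw 0.1301 tz [ 1.090e-02  8.000e-04 -9.999e-01]
move mm tool [ 0.2 32.9  0.9]
roll deg 0.07
```

View pics/sc_b.png

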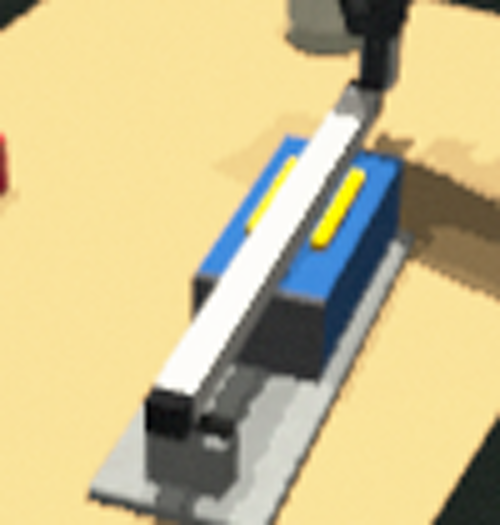

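>>> {"op": "apply_moves", "data": {"increments": [0, 0, -6, 0, 0, 0, 0, -4, 0, 0, 0, 0, -2, 0, 0, 0, 0, 0, 0, 0, 0, 0, 6, 0, 0, 0, 0, 0, 0, 0, 0, 0, 0, 0, 0]}}

```text
t: 5.52
eef_pos: [0.5692, -0.1975, 0.0649]
tool_rot: [-0.0, 0.998, 0.065, 0.005]
contact_force: [-0.7, 0.8, 0.1]
gripper_width: 0.002
```

```bash
python3 look.py c
```

```text
top slope 0.0013 z@edge 0.0789 white y range [-0.1409  0.1133] 368
side slope 0.0018 z@edge 0.0778 white y range [-0.1409  0.1157] 283
t 5.625 pos [ 0.5692 -0.1976  0.0649] stand [-2.000e-01 -2.106e+02] F [ 0.1 -0.2  0.4] w 0.001
toolx yaw 0.1302 tz [ 1.090e-02  9.000e-04 -9.999e-01]
move mm tool [ 0.2 39.4  0.9]
roll deg 0.08
```

>>> {"op": "apply_moves", "data": {"increments": [0, 0, -6, 0, 0, 0, 0, -3, 0, 0, 0, 0, 0, 0, 0, 0, 0, 6, 0, 0, 0, 0, 0, 0, 0, 0, 0, 0, 0, 0, 0, 0, 0, 0, 0]}}

```text
t: 6.5
eef_pos: [0.5688, -0.1943, 0.0649]
tool_rot: [-0.0, 0.998, 0.065, 0.005]
contact_force: [-0.3, 0.4, 0.0]
gripper_width: -0.0
```

```bash
python3 look.py d
```

```text
top slope 0.002 z@edge 0.0789 white y range [-0.1364  0.1163] 360
side slope 0.0015 z@edge 0.0777 white y range [-0.1409  0.1182] 285
t 6.6 pos [ 0.5688 -0.1942  0.0649] stand [-2.000e-01 -2.072e+02] F [-0.3 -0.  -1. ] w 0.0
toolx yaw 0.1303 tz [ 0.0108  0.001  -0.9999]
move mm tool [ 0.1 42.8  0.9]
roll deg 0.08
```

Works: 3.3 mm per nudge, still level (by ≈ −31). Continue.

>>> {"op": "apply_moves", "data": {"increments": [0, 0, -6, 0, 0, 0, 0, -3, 0, 0, 0, 0, 0, 0, 0, 0, 0, 6, 0, 0, 0, 0, 0, 0, 0, 0, 0, 0, 0, 0, 0, 0, 0, 0, 0]}}

```text
t: 7.48
eef_pos: [0.5684, -0.191, 0.0649]
tool_rot: [-0.0, 0.998, 0.065, 0.005]
contact_force: [-0.1, -0.7, -0.3]
gripper_width: 0.004
```

```bash
python3 look.py e
```

```text
top slope -0.0015 z@edge 0.0788 white y range [-0.134   0.1194] 363
side slope 0.0016 z@edge 0.0776 white y range [-0.1333  0.1224] 288
t 7.575 pos [ 0.5684 -0.1909  0.0649] stand [-2.000e-01 -2.039e+02] F [-0.2  0.1  0.3] w 0.0
toolx yaw 0.1303 tz [ 0.0108  0.0011 -0.9999]
move mm tool [ 0.1 46.1  0.9]
roll deg 0.09
```

>>> {"op": "apply_moves", "data": {"increments": [0, 0, -6, 0, 0, 0, 0, -3, 0, 0, 0, 0, 0, 0, 0, 0, 0, 6, 0, 0, 0, 0, 0, 0, 0, 0, 0, 0, 0, 0, 0, 0, 0, 0, 0]}}

```text
t: 8.45
eef_pos: [0.5679, -0.1877, 0.0649]
tool_rot: [-0.0, 0.998, 0.065, 0.005]
contact_force: [0.0, -0.1, -0.8]
gripper_width: 0.001
```

```bash
python3 look.py f
```

```text
top slope -0.0 z@edge 0.0791 white y range [-0.129   0.1224] 359
side slope 0.0018 z@edge 0.0777 white y range [-0.1314  0.125 ] 291
t 8.55 pos [ 0.568  -0.1876  0.0649] stand [-2.000e-01 -2.006e+02] F [-0.9  0.1  0.1] w -0.003
toolx yaw 0.1304 tz [ 0.0108  0.0012 -0.9999]
move mm tool [ 0.1 49.4  0.9]
roll deg 0.09
```

>>> {"op": "apply_moves", "data": {"increments": [0, 0, -6, 0, 0, 0, 0, -3, 0, 0, 0, 0, 0, 0, 0, 0, 0, 6, 0, 0, 0, 0, 0, 0, 0, 0, 0, 0, 0, 0, 0, 0, 0, 0, 0]}}

```text
t: 9.43
eef_pos: [0.5676, -0.1844, 0.065]
tool_rot: [-0.0, 0.998, 0.065, 0.005]
contact_force: [-0.2, -0.2, 0.2]
gripper_width: -0.001
```

```bash
python3 look.py g
```

```text
top slope 0.0007 z@edge 0.079 white y range [-0.1278  0.1254] 358
side slope 0.0023 z@edge 0.0777 white y range [-0.1306  0.1293] 295
t 9.525 pos [ 0.5676 -0.1844  0.0649] stand [  -0.2 -197.3] F [ 0.2 -0.1  0.9] w -0.001
toolx yaw 0.1305 tz [ 0.0109  0.0012 -0.9999]
move mm tool [ 0.1 52.7  1. ]
roll deg 0.1
```

>>> {"op": "apply_moves", "data": {"increments": [0, 0, -6, 0, 0, 0, 0, -3, 0, 0, 0, 0, 0, 0, 0, 0, 0, 6, 0, 0, 0, 0, 0, 0, 0, 0, 0, 0, 0, 0, 0, 0, 0, 0, 0]}}

```text
t: 10.4
eef_pos: [0.5671, -0.1811, 0.065]
tool_rot: [-0.0, 0.998, 0.065, 0.005]
contact_force: [-1.0, -0.1, -0.5]
gripper_width: -0.001
```

```bash
python3 look.py h
```

```text
top slope 0.0014 z@edge 0.0789 white y range [-0.1229  0.1301] 366
side slope 0.0014 z@edge 0.0778 white y range [-0.126   0.1318] 297
t 10.5 pos [ 0.5671 -0.1811  0.065 ] stand [  -0.2 -194. ] F [-0.6  0.3 -0.8] w 0.002
toolx yaw 0.1306 tz [ 0.0109  0.0013 -0.9999]
move mm tool [ 0.1 56.   1. ]
roll deg 0.1
```

>>> {"op": "apply_moves", "data": {"increments": [0, 0, -6, 0, 0, 0, 0, -3, 0, 0, 0, 0, 0, 0, 0, 0, 0, 6, 0, 0, 0, 0, 0, 0, 0, 0, 0, 0, 0, 0, 0, 0, 0, 0, 0]}}

```text
t: 11.38
eef_pos: [0.5667, -0.1779, 0.065]
tool_rot: [-0.0, 0.998, 0.065, 0.005]
contact_force: [-0.6, 0.4, 0.8]
gripper_width: 0.002
```

```bash
python3 look.py i
```

```text
top slope -0.0008 z@edge 0.079 white y range [-0.1205  0.1331] 363
side slope 0.0027 z@edge 0.0777 white y range [-0.1232  0.1362] 303
t 11.475 pos [ 0.5667 -0.1778  0.065 ] stand [  -0.2 -190.6] F [-0.3  0.4  0.1] w 0.001
toolx yaw 0.1306 tz [ 0.0108  0.0014 -0.9999]
move mm tool [ 0.1 59.4  1. ]
roll deg 0.1
```

>>> {"op": "apply_moves", "data": {"increments": [0, 0, -6, 0, 0, 0, 0, -3, 0, 0, 0, 0, 0, 0, 0, 0, 0, 6, 0, 0, 0, 0, 0, 0, 0, 0, 0, 0, 0, 0, 0, 0, 0, 0, 0]}}

```text
t: 12.35
eef_pos: [0.5663, -0.1746, 0.065]
tool_rot: [-0.0, 0.998, 0.065, 0.005]
contact_force: [-0.3, -0.6, -0.1]
gripper_width: 0.003
```

```bash
python3 look.py j
```

```text
top slope 0.0022 z@edge 0.079 white y range [-0.1173  0.1371] 364
side slope 0.0017 z@edge 0.0777 white y range [-0.118   0.1393] 302
t 12.45 pos [ 0.5663 -0.1745  0.065 ] stand [  -0.2 -187.3] F [-1.1 -0.1  0.2] w 0.002
toolx yaw 0.1307 tz [ 0.0108  0.0015 -0.9999]
move mm tool [ 0.  62.7  1. ]
roll deg 0.11
```

>>> {"op": "apply_moves", "data": {"increments": [0, 0, -6, 0, 0, 0, 0, -3, 0, 0, 0, 0, 0, 0, 0, 0, 0, 6, 0, 0, 0, 0, 0, 0, 0, 0, 0, 0, 0, 0, 0, 0, 0, 0, 0]}}

```text
t: 13.32
eef_pos: [0.5659, -0.1713, 0.065]
tool_rot: [-0.0, 0.998, 0.065, 0.005]
contact_force: [-0.6, -0.4, -0.1]
gripper_width: 0.002
```

```bash
python3 look.py k
```

```text
top slope 0.0011 z@edge 0.0789 white y range [-0.1145  0.14  ] 362
side slope 0.0017 z@edge 0.0777 white y range [-0.1171  0.1413] 304
t 13.425 pos [ 0.5659 -0.1712  0.0651] stand [-1.00e-01 -1.84e+02] F [-0.3  0.9 -0.3] w 0.0
toolx yaw 0.1308 tz [ 0.0109  0.0016 -0.9999]
move mm tool [-0.  66.   1.1]
roll deg 0.11
```

>>> {"op": "apply_moves", "data": {"increments": [0, 0, -6, 0, 0, 0, 0, -3, 0, 0, 0, 0, 0, 0, 0, 0, 0, 6, 0, 0, 0, 0, 0, 0, 0, 0, 0, 0, 0, 0, 0, 0, 0, 0, 0]}}

```text
t: 14.3
eef_pos: [0.5655, -0.168, 0.0651]
tool_rot: [-0.0, 0.998, 0.065, 0.005]
contact_force: [0.4, 0.3, 0.1]
gripper_width: 0.0
```

```bash
python3 look.py l
```

```text
top slope 0.0012 z@edge 0.0789 white y range [-0.1115  0.1429] 358
side slope -0.0006 z@edge 0.0777 white y range [-0.1119  0.1453] 310
t 14.4 pos [ 0.5655 -0.168   0.0651] stand [-1.000e-01 -1.807e+02] F [ 0.2 -0.6 -0.6] w 0.0
toolx yaw 0.1308 tz [ 0.0109  0.0016 -0.9999]
move mm tool [-0.  69.3  1.1]
roll deg 0.12
```

>>> {"op": "apply_moves", "data": {"increments": [0, 0, -6, 0, 0, 0, 0, -3, 0, 0, 0, 0, 0, 0, 0, 0, 0, 6, 0, 0, 0, 0, 0, 0, 0, 0, 0, 0, 0, 0, 0, 0, 0, 0, 0]}}

```text
t: 15.28
eef_pos: [0.5651, -0.1647, 0.0651]
tool_rot: [-0.001, 0.998, 0.065, 0.005]
contact_force: [-0.4, -0.4, -0.1]
gripper_width: 0.0
```

```bash
python3 look.py m
```

```text
top slope -0.0958 z@edge 0.0787 white y range [-0.1092  0.1473] 359
side slope -0.0966 z@edge 0.0778 white y range [-0.1091  0.1499] 346
t 15.375 pos [ 0.5651 -0.1647  0.0651] stand [-1.000e-01 -1.774e+02] F [-0.7 -0.   0.3] w -0.001
toolx yaw 0.1309 tz [ 0.0109  0.0017 -0.9999]
move mm tool [-0.  72.6  1.1]
roll deg 0.12
```

>>> {"op": "apply_moves", "data": {"increments": [0, 0, 15, 0, 0, 0, 0, 20, 0, 0, 0, 0, 0, -50, 0, 0, 0, 0, -60, 0, 0, 0, 0, -40, 0, 0, 0, 0, 0, 0]}}

```text
t: 16.12
eef_pos: [0.5679, -0.2103, 0.2192]
tool_rot: [0.0, 0.998, 0.062, 0.005]
contact_force: [-0.1, -0.3, -0.6]
gripper_width: 0.0
```

```bash
python3 look.py n
cat > mk.py <<'E'
from fit import *
def marker(x,y,a,z=0):
    R=Rz(a);o=np.array([x,y,z])
    hw=[(23,0),(17,17),(17,20)]
    def prism(pts,y0,y1,labs):
        V=np.array([[px,yy,pz] for yy in(y0,y1) for px,pz in pts])/1000@R.T+o;n=len(pts)
        F=[V[:n],V[n:]]+[V[[i,(i+1)%n,n+(i+1)%n,n+i]] for i in range(n)]
        return labs,F
    leg=lambda s:prism([(s*18,0),(s*23,0),(s*18,14),(s*13,14)],-12,12,[1,2,3,4,5,6] if s>0 else [11,12,13,14,15,16])
    roof=([21,22,23,24,25,26],box(-.018,.018,-.012,.012,.014,.020,R,o))
    fin=([31,32,33,34,35,36],box(-.012,.012,-.007,.007,.020,.054,R,o))
    return [leg(1),leg(-1),roof,fin]
def fitm(it,iS,rt,rs,x0,y0,shp):
    ct=Cam("top",it,rt);cs=Cam("side",iS,rs)
    def faces(c,p):
        B=marker(*p[:3]);legs=sorted(B[:2],key=lambda b:-np.linalg.norm(np.mean([f.mean(0) for f in b[1]],0)-c.pos))
        return vis(c,legs+B[2:])
    def co(p):
        return cs.cost(faces(cs,p),shp[2:])+ct.cost(faces(ct,p),shp[:2])
    R=[]
    for a in np.arange(-1.57,1.57,.2):
        p0=np.array([x0,y0,a]);sim=np.vstack([p0,p0+[.006,0,0],p0+[0,.006,0],p0+[0,0,.15]])
        r=minimize(co,p0,method="Nelder-Mead",options=dict(initial_simplex=sim,maxiter=200,xatol=1e-5,fatol=1e-4));R.append((r.fun,r.x))
    R.sort(key=lambda t:t[0])
    for f,x in R[:6]:print(round(f,3),np.round(x,4))
    p=R[0][1]
    m=cs.cost(faces(cs,p),shp[2:],True);o=np.hstack([cs.im.reshape(m.shape),m]);m2=ct.cost(faces(ct,p),shp[:2],True);o2=np.hstack([ct.im.reshape(m2.shape),m2])
    big=lambda o:cv2.resize(np.clip(o,0,255).astype(np.uint8),(700,int(700*o.shape[0]/o.shape[1])),interpolation=cv2.INTER_NEAREST)
    cv2.imwrite("pics/mk.png",cv2.resize(np.vstack([big(o),big(o2)]),None,fx=.55,fy=.55));return p
E
python3 - <<'E'
from mk import *
p=np.load("fit1.npy")
q=fitm(cv2.imread("pics/top0.png"),cv2.imread("pics/side0.png"),(122,218,144,241),(205,308,243,354),.445,.352,p[6:10]);np.save("mk.npy",q)
q=fitm(cv2.imread("pics/top0.png"),cv2.imread("pics/side0.png"),(122,218,144,241),(205,308,243,354),.445,.352,np.zeros(4))
E
```

```text
top slope -0.0974 z@edge 0.079 white y range [-0.1387  0.1465] 405
side slope -0.096 z@edge 0.0778 white y range [-0.1388  0.1494] 389
t 16.225 pos [ 0.5658 -0.2095  0.2156] stand [  -5.2 -222. ] F [ 0.3 -0.  -0.4] w -0.003
toolx yaw 0.124 tz [ 0.004   0.0013 -1.    ]
move mm tool [  4.7  28.1 151.6]
roll deg -0.27
47.862 [ 0.4445  0.354  -0.2995]
47.868 [ 0.4444  0.3542 -0.304 ]
47.871 [ 0.4445  0.3541 -0.3005]
47.876 [ 0.4445  0.3542 -0.2972]
47.88 [ 0.4446  0.3541 -0.3046]
47.895 [ 0.4445  0.354  -0.3058]
51.54 [ 0.4454  0.3551 -0.3109]
51.556 [ 0.445   0.3554 -0.3099]
51.562 [ 0.4452  0.3553 -0.3263]
51.565 [ 0.4452  0.3553 -0.3237]
51.661 [ 0.4451  0.3553 -0.3196]
51.67 [ 0.4451  0.3552 -0.3228]
```

View pics/sc_n.png

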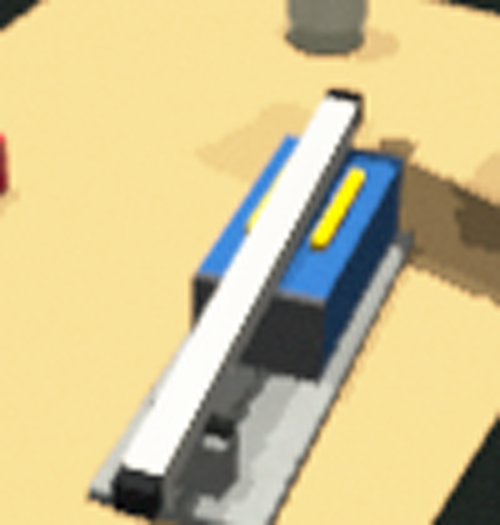

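View pics/mk.png

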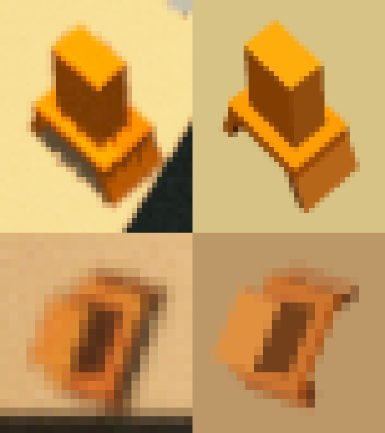

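Run:
```python
from mk import *
p=np.load("fit1.npy").copy()
it=cv2.imread("pics/top_n.png");iS=cv2.imread("pics/side_n.png")
ct=Cam("top",it,(200,175,300,222));cs=Cam("side",iS,(228,150,295,246))
def co(v):
    q=p.copy();q[3:6]=v[:3];B=full(q,p[10],p[11],v[3])
    return sum(c.cost(vis(c,B),sh) for c,sh in((ct,p[6:8]),(cs,p[8:10])))
p0=np.array([0,0,0,.1]);sc=np.diag([.003,.004,.02,.02])
for k in range(3):
    r=minimize(co,p0,method="Nelder-Mead",options=dict(initial_simplex=np.vstack([p0,p0+sc]),xatol=1e-5,fatol=1e-4));p0=r.x;sc=sc*.5;print(r.fun,np.round(p0,4))
m=np.load("mk.npy")
togo([m[0],m[1],.13],m[2])
```

```text
26.37897478908343 [0.0008 0.0018 0.0029 0.0923]
26.37897478908343 [0.0008 0.0018 0.0029 0.0923]
26.37897478908343 [0.0008 0.0018 0.0029 0.0923]
t 16.225 pos [ 0.5658 -0.2095  0.2156] stand [  -5.2 -222. ] F [ 0.3 -0.  -0.4] w -0.003
toolx yaw 0.124 tz [ 0.004   0.0013 -1.    ]
move mm tool [ -51.  -574.1   85.9]
roll deg 24.27
```

>>> {"op": "apply_moves", "data": {"increments": [50, -5, -57, 0, 0, 50, -5, -57, 0, 0, 50, -5, -57, 0, 0, 50, -5, -57, 0, 0, 50, -5, -57, 0, 0, 50, -5, -57, 0, 0, 50, -5, -57, 0, 0, 50, -5, -57, 0, 0, 50, -5, -57, 0, 0, 50, 0, 0, 0, 8, 50, 0, 0, 0, 8, 50, 0, 0, 0, 8]}}

```text
t: 17.73
eef_pos: [0.4483, 0.3007, 0.195]
tool_rot: [0.006, 0.988, -0.156, -0.014]
contact_force: [-0.1, -0.1, 0.1]
gripper_width: 0.585
```

Run:
```python
from h import *
m=np.load("mk.npy")
togo([m[0],m[1],.1],m[2])
```

```text
t 17.725 pos [0.4483 0.3007 0.195 ] stand [-56.1 299.1] F [-0.1 -0.1  0.1] w 0.585
toolx yaw -0.3134 tz [-0.0293 -0.0077 -0.9995]
move mm tool [-17.6 -51.1  94.7]
roll deg -0.79
```

>>> {"op": "apply_moves", "data": {"increments": [50, -17, -50, 0, -0.8, 50, 0, 0, 45, 0, 50, 0, 0, 45, 0, 50, 0, 0, 0, 0]}}

```text
t: 18.23
eef_pos: [0.4437, 0.3502, 0.0963]
tool_rot: [0.01, 0.988, -0.151, -0.017]
contact_force: [-0.5, -0.3, 0.8]
gripper_width: 0.587
```

Run:
```python
from h import *
m=np.load("mk.npy")
togo([m[0],m[1],.027],m[2])
for n in("side","top"):
    im,d=read_camera(n);c=im[220:370,150:290] if n=="side" else im[180:270,80:200]
    cv2.imwrite(f"pics/g_{n}.png",cv2.resize(c,None,fx=4,fy=4,interpolation=cv2.INTER_CUBIC))
```

```text
t 18.225 pos [0.4437 0.3502 0.0963] stand [-54.3 348.8] F [-0.5 -0.3  0.8] w 0.587
toolx yaw -0.3027 tz [-0.037  -0.0141 -0.9992]
move mm tool [ 1.8 -5.5 69.1]
roll deg -0.18
```

View pics/g_side.png

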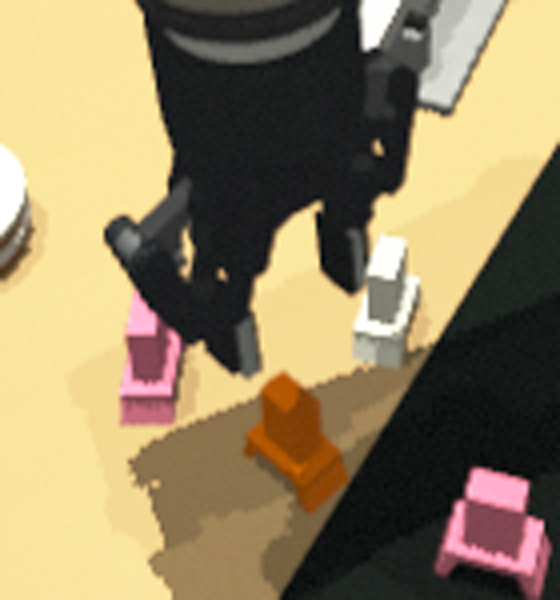

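>>> {"op": "apply_moves", "data": {"increments": [50, 2, -5.5, 25, 0, 50, 0, 0, 25, 0, 50, 0, 0, 15, 0, 50, 0, 0, 0, 0]}}

```text
t: 18.82
eef_pos: [0.4535, 0.3589, 0.0407]
tool_rot: [0.003, 0.988, -0.152, -0.011]
contact_force: [-0.3, 0.5, -0.2]
gripper_width: 0.587
```

Run:
```python
from h import *
m=np.load("mk.npy")
togo([m[0],m[1],.027],m[2])
```

```text
t 18.825 pos [0.4535 0.3589 0.0407] stand [-43.5 356.1] F [-0.3  0.5 -0.2] w 0.587
toolx yaw -0.3061 tz [-0.0218 -0.0021 -0.9998]
move mm tool [-6.8  7.3 13.9]
roll deg -0.37
```

>>> {"op": "apply_moves", "data": {"increments": [50, -6.8, 7, 0, 0, 50, 0, 0, 7, 0, 50, 0, 0, 0, 0]}}

```text
t: 19.2
eef_pos: [0.4455, 0.3549, 0.0363]
tool_rot: [0.001, 0.988, -0.153, -0.009]
contact_force: [-0.4, -0.4, -0.5]
gripper_width: 0.583
```

Run:
```python
from h import *
m=np.load("mk.npy")
togo([m[0],m[1],.027],m[2])
```

```text
t 19.2 pos [0.4455 0.3549 0.0363] stand [-52.  353.2] F [-0.4 -0.4 -0.5] w 0.583
toolx yaw -0.3064 tz [-1.860e-02  4.000e-04 -9.998e-01]
move mm tool [-0.5  1.1  9.3]
roll deg -0.39
```

>>> {"op": "apply_moves", "data": {"increments": [50, -0.5, 1, 9, 0, 50, 0, 0, 0, 0, 0, 0, 0, 0, 0, 0, 0, 0, 0, 0, 0, 0, 0, 0, 0, 0, 0, 0, 0, 0], "squeeze": 25}}

```text
t: 19.95
eef_pos: [0.4448, 0.3543, 0.0269]
tool_rot: [0.001, 0.988, -0.153, -0.009]
contact_force: [0.6, -0.3, -0.0]
gripper_width: 0.161
```

Run:
```python
from h import *
m=np.load("mk.npy")
togo([m[0],m[1],.027],m[2])
for n in("side",):
    im,d=read_camera(n);c=im[220:370,150:290] if n=="side" else im[180:270,80:200]
    cv2.imwrite(f"pics/g2_{n}.png",cv2.resize(c,None,fx=4,fy=4,interpolation=cv2.INTER_CUBIC))
```

```text
t 19.95 pos [0.4448 0.3543 0.0269] stand [-52.7 352.7] F [ 0.6 -0.3 -0. ] w 0.161
toolx yaw -0.3064 tz [-1.830e-02  7.000e-04 -9.998e-01]
move mm tool [-0.2  0.4 -0.1]
roll deg -0.4
```

View pics/g2_side.png

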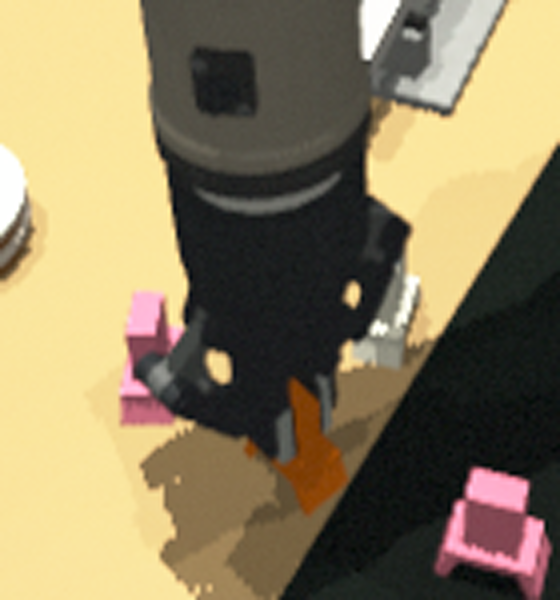

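>>> {"op": "apply_moves", "data": {"increments": [0, 0, 0, -20, 0, 0, 0, 0, -50, 0, 0, 0, 0, -50, 0, 0, 0, 0, 0, -8, 0, 0, 0, 0, -8, 0, 0, 0, 0, -8.4, 0, 0, 0, 0, 0]}}

```text
t: 20.88
eef_pos: [0.4471, 0.354, 0.1512]
tool_rot: [-0.001, 0.998, 0.065, -0.009]
contact_force: [-0.5, 0.5, -0.9]
gripper_width: 0.158
```

Run:
```python
from h import *
togo([*s2w([.0008,.001]),.15],.132)
```

```text
t 20.875 pos [0.4471 0.354  0.1512] stand [-50.5 352.1] F [-0.5  0.5 -0.9] w 0.158
toolx yaw 0.131 tz [-1.750e-02  6.000e-04 -9.998e-01]
move mm tool [ 50.5 351.2  -0.7]
roll deg -0.06
```

>>> {"op": "apply_moves", "data": {"increments": [0, 4.5, 31, -2, 0, 0, 4.5, 31, 0, 0, 0, 4.5, 31, 0, 0, 0, 4.5, 31, 0, 0, 0, 4.5, 31, 0, 0, 0, 4.5, 31, 0, 0, 0, 4.5, 31, 0, 0, 0, 4.5, 31, 0, 0, 0, 4.5, 31, 0, 0, 0, 4.5, 30, 0, 0, 0, 4.5, 20, 0, 0, 0, 0, 0, 0, 0]}}

```text
t: 22.38
eef_pos: [0.5357, 0.0233, 0.1505]
tool_rot: [-0.001, 0.999, 0.045, -0.009]
contact_force: [-1.1, -0.6, -0.5]
gripper_width: 0.157
```

Run:
```python
from h import *
togo([*s2w([.0008,.001]),.12],.132)
for n in("side","top"):
    im,d=read_camera(n);cv2.imwrite(f"pics/{n}_p.png",im);c=im[100:250,200:320] if n=="side" else im[150:250,180:340]
    cv2.imwrite(f"pics/p_{n}.png",cv2.resize(c,None,fx=4,fy=4,interpolation=cv2.INTER_CUBIC))
```

```text
t 22.375 pos [0.5357 0.0233 0.1505] stand [-5.1 12.8] F [-1.1 -0.6 -0.5] w 0.157
toolx yaw 0.0898 tz [-0.0184  0.0017 -0.9998]
move mm tool [ 6.9 11.7 30.3]
roll deg -2.42
```

View pics/p_side.png

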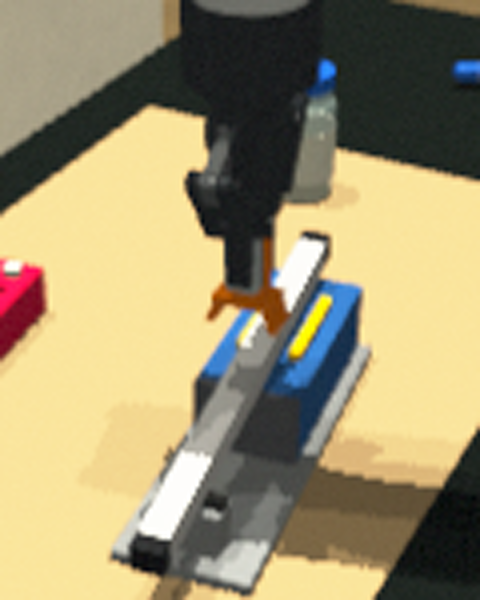

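>>> {"op": "apply_moves", "data": {"increments": [0, 6.9, 11.7, 0, -2.4, 0, 0, 0, 12, 0, 0, 0, 0, 0, 0]}}

```text
t: 22.85
eef_pos: [0.5416, 0.0197, 0.1374]
tool_rot: [-0.003, 0.998, 0.07, -0.01]
contact_force: [-0.2, -0.7, -0.3]
gripper_width: 0.156
```

Run:
```python
from h import *
togo([*s2w([.0008,.001]),.115],.132)
```

```text
t 22.85 pos [0.5416 0.0197 0.1374] stand [0.3 8.4] F [-0.2 -0.7 -0.3] w 0.156
toolx yaw 0.14 tz [-0.0196  0.0045 -0.9998]
move mm tool [ 0.9  7.6 22.3]
roll deg 0.46
```

>>> {"op": "apply_moves", "data": {"increments": [0, 1, 7.5, 0, 0.4, 0, 0, 0, 12, 0, 0, 0, 0, 0, 0]}}

```text
t: 23.22
eef_pos: [0.5428, 0.0134, 0.1242]
tool_rot: [-0.003, 0.998, 0.067, -0.01]
contact_force: [-0.4, 0.9, -0.9]
gripper_width: 0.16
```

Run:
```python
from h import *
togo([*s2w([.0008,.001]),.094],.132)
for n in("side","top"):
    im,d=read_camera(n);cv2.imwrite(f"pics/{n}_q.png",im);c=im[130:230,220:310] if n=="side" else im[165:225,200:300]
    cv2.imwrite(f"pics/q_{n}.png",cv2.resize(c,None,fx=6,fy=6,interpolation=cv2.INTER_CUBIC))
```

```text
t 23.225 pos [0.5428 0.0134 0.1242] stand [0.6 2. ] F [-0.4  0.9 -0.9] w 0.16
toolx yaw 0.1332 tz [-0.0204  0.0049 -0.9998]
move mm tool [ 0.7  1.2 30.2]
roll deg 0.07
```

View pics/q_side.png

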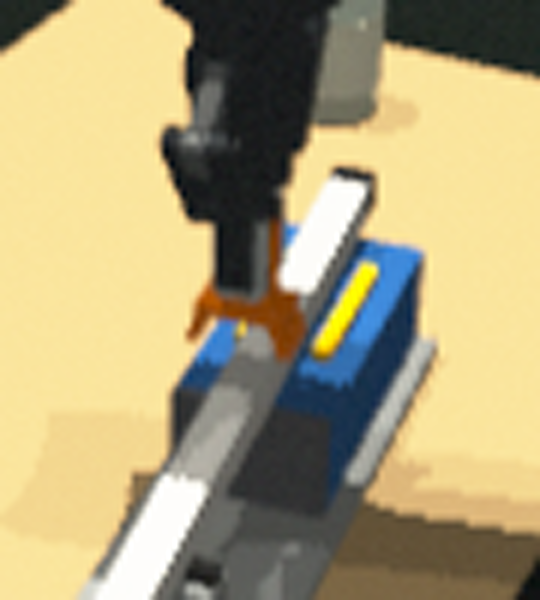

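View pics/q_top.png

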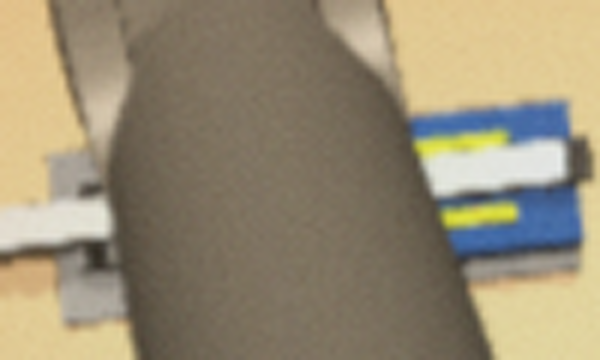

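>>> {"op": "apply_moves", "data": {"increments": [0, 0.7, 1, 10, 0, 0, 0, 0, 8, 0, 0, 0, 0, 0, 0]}}

```text
t: 23.7
eef_pos: [0.5442, 0.0126, 0.106]
tool_rot: [-0.003, 0.998, 0.066, -0.009]
contact_force: [-0.6, -0.6, 0.9]
gripper_width: 0.158
```

Run:
```python
from h import *
togo([*s2w([.0008,.001]),.095],.132)
```

```text
t 23.7 pos [0.5442 0.0126 0.106 ] stand [2.  1.1] F [-0.6 -0.6  0.9] w 0.158
toolx yaw 0.1331 tz [-0.0183  0.005  -0.9998]
move mm tool [-1.   0.1 11. ]
roll deg 0.06
```

>>> {"op": "apply_moves", "data": {"increments": [0, -1, 0, 5, 0, 0, 0, 0, 3, 0, 0, 0, 0, 0, 0]}}

```text
t: 24.08
eef_pos: [0.5431, 0.0126, 0.0975]
tool_rot: [-0.003, 0.998, 0.066, -0.009]
contact_force: [0.5, 0.7, -0.2]
gripper_width: 0.156
```

Run:
```python
from h import *
togo([*s2w([.0008,.001]),.095],.132)
for n in("side","top"):
    im,d=read_camera(n);c=im[130:230,220:310] if n=="side" else im[165:225,200:300]
    cv2.imwrite(f"pics/r_{n}.png",cv2.resize(c,None,fx=6,fy=6,interpolation=cv2.INTER_CUBIC))
```

```text
t 24.075 pos [0.5431 0.0126 0.0975] stand [0.9 1.2] F [ 0.5  0.7 -0.2] w 0.156
toolx yaw 0.1332 tz [-0.0182  0.0051 -0.9998]
move mm tool [-0.   0.2  2.5]
roll deg 0.07
```

View pics/r_side.png

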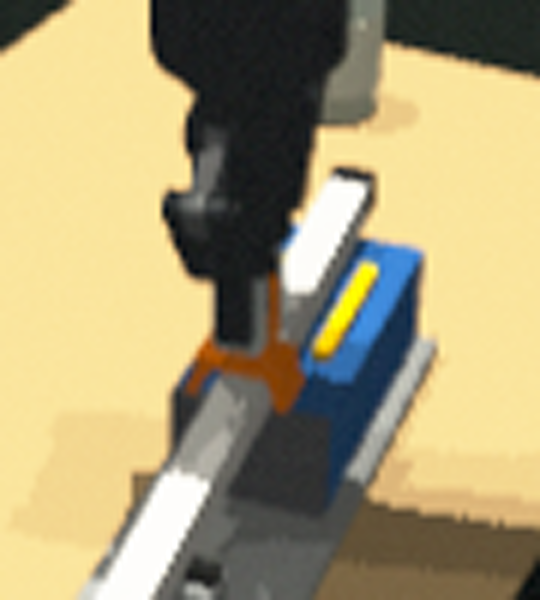

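>>> {"op": "apply_moves", "data": {"increments": [0, 0, 0, 2, 0, 0, 0, 0, 0, 0]}}

```text
t: 24.42
eef_pos: [0.5435, 0.0126, 0.0959]
tool_rot: [-0.003, 0.998, 0.066, -0.008]
contact_force: [-0.2, 0.1, -0.9]
gripper_width: 0.161
```

```bash
python3 look.py s
```

```text
top slope -0.0994 z@edge 0.0792 white y range [-0.1409  0.1474] 195
side slope -0.096 z@edge 0.0778 white y range [-0.1421  0.1497] 224
t 24.525 pos [0.5436 0.0126 0.096 ] stand [1.3 1.1] F [-0.1 -0.3 -0.1] w 0.158
toolx yaw 0.1331 tz [-0.017   0.0051 -0.9998]
move mm tool [ -1.9 251.3  30.2]
roll deg 0.24
```

>>> {"op": "apply_moves", "data": {"increments": [0, -0.3, 0, 1.2, 0, 0, 0, 0, 0, 0]}}

```text
t: 24.78
eef_pos: [0.5433, 0.0126, 0.0949]
tool_rot: [-0.003, 0.998, 0.066, -0.008]
contact_force: [-0.2, -1.4, -0.6]
gripper_width: 0.16
```

```bash
python3 look.py u
```

```text
top slope -0.0964 z@edge 0.0788 white y range [-0.1413  0.1472] 198
side slope -0.0952 z@edge 0.0778 white y range [-0.1433  0.1503] 224
t 24.875 pos [0.5434 0.0126 0.0949] stand [1.1 1.2] F [-0.7 -0.5  0.8] w 0.16
toolx yaw 0.1331 tz [-0.0167  0.0052 -0.9998]
move mm tool [ -1.7 251.4  29.1]
roll deg 0.24
```

>>> {"op": "apply_moves", "data": {"increments": [17, 0, 0, 0, 0, 20, 0, 0, 0, 0, 36, 0, 0, 0, 0, 36, 0, 0, 0, 0, 36, 0, 0, 0, 0]}}

```text
t: 25.5
eef_pos: [0.5436, 0.0127, 0.0951]
tool_rot: [-0.003, 0.998, 0.066, -0.008]
contact_force: [0.8, -0.2, -0.7]
gripper_width: 0.425
```

```bash
python3 look.py v
```

```text
top slope -0.098 z@edge 0.0791 white y range [-0.1408  0.1475] 197
side slope -0.0964 z@edge 0.0779 white y range [-0.1413  0.151 ] 207
t 25.6 pos [0.5435 0.0126 0.0951] stand [1.3 1.2] F [ 0.5 -0.3  0. ] w 0.421
toolx yaw 0.1331 tz [-0.0163  0.0052 -0.9999]
move mm tool [ -1.9 251.4  29.3]
roll deg 0.24
```

View pics/sc_v.png

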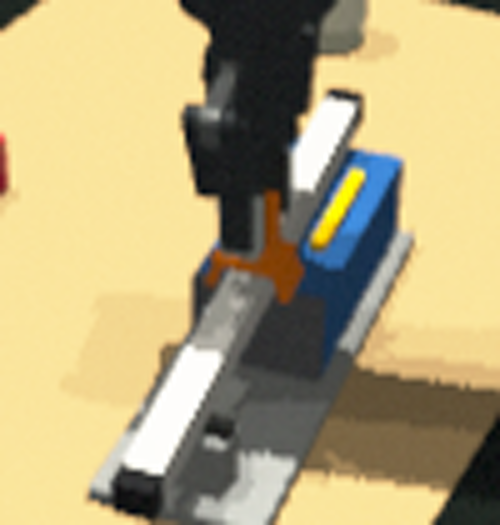

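Released (jaws at 36 mm), boom still tipped. Lift straight up and then back off to look.

>>> {"op": "apply_moves", "data": {"increments": [36, 0, 0, -10, 0, 36, 0, 0, -25, 0, 36, 0, 0, -40, 0, 36, 0, 0, -40, 0, 36, 0, 0, -40, 0, 36, -50, 0, 0, 0, 36, -50, 0, 0, 0, 36, 0, 50, 0, 0, 36, 0, 50, 0, 0, 36, 0, 50, 0, 0, 36, 0, 50, 0, 0, 36, 0, 50, 0, 0]}}

```text
t: 27.1
eef_pos: [0.4806, -0.2507, 0.2648]
tool_rot: [-0.003, 0.997, 0.072, -0.002]
contact_force: [0.0, 0.1, 0.1]
gripper_width: 0.421
```

```bash
python3 look.py w
python3 - <<'E'
from fit import *
im=cv2.imread("pics/top_w.png");cv2.imwrite("pics/w_top.png",cv2.resize(im[165:225,200:310],None,fx=6,fy=6,interpolation=cv2.INTER_CUBIC))
E
```

```text
top slope -0.0982 z@edge 0.0789 white y range [-0.1395  0.1469] 366
side slope -0.0965 z@edge 0.0778 white y range [-0.1392  0.1504] 334
t 27.2 pos [ 0.4797 -0.2556  0.2644] stand [ -96.4 -256.6] F [-0.3  0.2 -0.5] w 0.419
toolx yaw 0.1364 tz [-0.005   0.0026 -1.    ]
move mm tool [ 97.4  -5.2 200. ]
roll deg 0.43
```

View pics/sc_w.png

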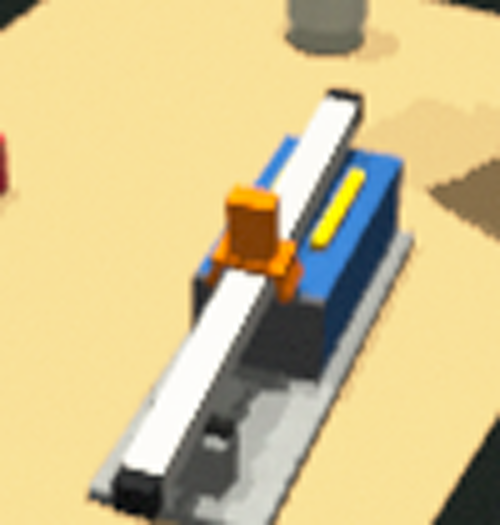

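View pics/w_top.png

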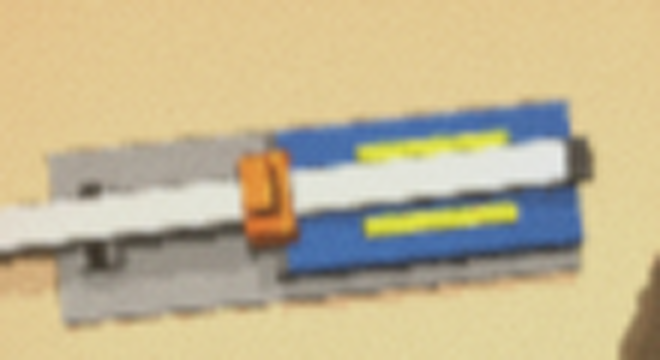

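Run:
```python
from mk import *
import mk
p=np.load("fit1.npy").copy();p[3:6]=[.0008,.0018,.0029]
it=cv2.imread("pics/top_w.png");iS=cv2.imread("pics/side_w.png")
ct=Cam("top",it,(232,183,256,212));cs=Cam("side",iS,(246,174,275,204))
t=.097
def faces(c,v):
    B=full(p,p[10],p[11],t)
    M=marker(0,0,0)
    R=Rz(p[2]+.003)@Rx(-t+v[4])@np.eye(3);R=Rz(p[2]+v[3])@Rx(-t+v[4]) 
    o=np.array([p[0],p[1],.06])+Rz(p[2])@np.array([v[0],v[1],0])+R@np.array([0,0,v[2]])
    M=[([l+40 for l in L],[f@R.T+o for f in F]) for L,F in M]
    legs=sorted(M[:2],key=lambda b:-np.linalg.norm(np.mean([f.mean(0) for f in b[1]],0)-c.pos))
    # far leg, boom, near leg approx
    return vis(c,B[:-3]+legs[:1]+B[-3:]+legs[1:]+M[2:])
def co(v):return sum(c.cost(faces(c,v),sh) for c,sh in((ct,p[6:8]),(cs,p[8:10])))
for st in(0,.003,-.003):
    p0=np.array([.0008,st,.007,0,0]);sc=np.diag([.003,.004,.004,.05,.05])
    for k in range(2):
        r=minimize(co,p0,method="Nelder-Mead",options=dict(initial_simplex=np.vstack([p0,p0+sc]),xatol=1e-5,fatol=1e-4));p0=r.x;sc=sc*.5
    print(round(r.fun,3),np.round(p0,4))
ims=[]
for c,sh in((ct,p[6:8]),(cs,p[8:10])):
    m=c.cost(faces(c,p0),sh,True);o=np.hstack([c.im.reshape(m.shape),m]);ims.append(cv2.resize(np.clip(o,0,255).astype(np.uint8),(500,280),interpolation=cv2.INTER_NEAREST))
cv2.imwrite("pics/fm.png",np.vstack(ims))
```

```text
21.228 [ 0.0012 -0.0011  0.0061  0.0448 -0.0155]
21.465 [ 0.0012 -0.0001  0.0058  0.0705  0.0131]
21.295 [ 0.0012 -0.0013  0.0057  0.026  -0.0176]
```

View pics/fm.png

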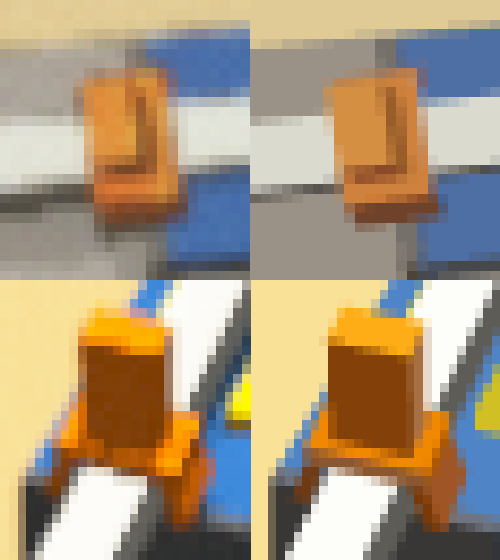

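Run:
```python
from h import *
for n in("top","side"):
    a=cv2.imread(f"pics/{n}0.png").astype(int);b=cv2.imread(f"pics/{n}_w.png").astype(int)
    d=(abs(a-b).max(2)>60).astype(np.uint8)
    k,l,s,c=cv2.connectedComponentsWithStats(d)
    print(n,[tuple(x) for x in s[1:] if x[4]>8])
```

```text
top [(np.int32(299), np.int32(157), np.int32(165), np.int32(227), np.int32(17247)), (np.int32(395), np.int32(162), np.int32(3), np.int32(14), np.int32(22)), (np.int32(293), np.int32(186), np.int32(31), np.int32(13), np.int32(243)), (np.int32(239), np.int32(190), np.int32(11), np.int32(17), np.int32(134)), (np.int32(190), np.int32(197), np.int32(30), np.int32(13), np.int32(128)), (np.int32(126), np.int32(223), np.int32(15), np.int32(15), np.int32(144)), (np.int32(443), np.int32(242), np.int32(7), np.int32(50), np.int32(186)), (np.int32(450), np.int32(309), np.int32(37), np.int32(22), np.int32(512)), (np.int32(241), np.int32(346), np.int32(35), np.int32(20), np.int32(393)), (np.int32(268), np.int32(350), np.int32(6), np.int32(5), np.int32(11)), (np.int32(227), np.int32(357), np.int32(10), np.int32(7), np.int32(31)), (np.int32(274), np.int32(364), np.int32(12), np.int32(20), np.int32(138)), (np.int32(212), np.int32(371), np.int32(9), np.int32(12), np.int32(44))]
side [(np.int32(322), np.int32(0), np.int32(14), np.int32(18), np.int32(151)), (np.int32(464), np.int32(0), np.int32(31), np.i
[... 586 characters left out ...]
0), np.int32(29), np.int32(599)), (np.int32(248), np.int32(177), np.int32(23), np.int32(30), np.int32(277)), (np.int32(232), np.int32(202), np.int32(28), np.int32(58), np.int32(482)), (np.int32(263), np.int32(215), np.int32(5), np.int32(3), np.int32(13)), (np.int32(438), np.int32(247), np.int32(28), np.int32(30), np.int32(430)), (np.int32(466), np.int32(247), np.int32(8), np.int32(4), np.int32(23)), (np.int32(452), np.int32(279), np.int32(11), np.int32(13), np.int32(56)), (np.int32(470), np.int32(299), np.int32(23), np.int32(18), np.int32(129)), (np.int32(211), np.int32(313), np.int32(26), np.int32(36), np.int32(542)), (np.int32(494), np.int32(314), np.int32(18), np.int32(12), np.int32(81))]
```

>>> {"op": "apply_moves", "data": {"increments": [36, 0, 0, 0, 0, 36, 0, 0, 0, 0, 36, 0, 0, 0, 0, 36, 0, 0, 0, 0]}}

```text
t: 27.7
eef_pos: [0.4801, -0.2522, 0.2655]
tool_rot: [-0.002, 0.998, 0.07, -0.002]
contact_force: [0.8, -0.5, 0.2]
gripper_width: 0.415
```

```bash
python3 look.py x; python3 -c "
from station import *
print(hand_in())"
```

```text
top slope -0.0981 z@edge 0.0789 white y range [-0.1394  0.1469] 366
side slope -0.0965 z@edge 0.0779 white y range [-0.1404  0.1502] 332
t 27.8 pos [ 0.4801 -0.2524  0.2655] stand [ -95.7 -253.5] F [-0.2 -0.1  0.4] w 0.426
toolx yaw 0.1401 tz [-0.0042  0.0038 -1.    ]
move mm tool [ 96.5  -1.5 201.1]
roll deg 0.65
the job is handed in; nothing more can be done
None
```

I pushed the boom arm along in nudges of about 3.3 mm, backing the finger off each time. It tipped by itself onto the catch on the last nudge, so it is at most about 3.3 mm past first tipping. I then gripped the orange marker by its fin, set it astride the boom arm over the edge, let go, and moved the robot clear. I handed the job in at about 28 s.

**Boom arm:** in the last pictures both cameras still showed it tipped, at about 0.097 rad, resting on the catch.

**Marker:** the fit to the pictures put it fully seated, with its origin 6 mm above the boom arm's underside. It was within about 1 mm of the edge lengthwise and 1.2 mm sideways. The fit left the marker's turn loose, between 0.03 and 0.07 rad relative to the stand.

**Rack, dishes and bottle:** comparing the pictures before and after showed no change where they stand.

No check failed.

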